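# Rotate the ribbon cartons in the dispatch desk's sloped lane

## Robot

A 6-joint arm with a two-finger parallel gripper is mounted at the origin on the work surface. World frame = base frame: x ahead of the robot, y to its left, z up, the work surface at z = 0. Lengths are in mm, angles in rad, forces in N, time in s.
With the tool pointing down it reaches from about 350 to 775 mm from the base axis. Payload 7.3 kg.
Tool frame: the origin (TCP) lies at the very end of the fingers, on their centre line; the grasp point (between the pads) lies 19 mm behind it; x points along the fingers, z is the direction in which the jaws open and shut, and the axes are right-handed (so a half turn about x gives the same grasp; the last joint's range is limited). The gripper opens to 92 mm and grips with 3 to 60 N. Pads are 19 mm wide; open, the fingers measure 130 mm over their backs; the gripper's body (75 mm by 190 mm) begins 47 mm behind the grasp point.
Start: joints at [-1.437, 0.342, 1.524, -0, 1.275, -0.146], TCP at [145.008, -504.596, 226.741] pointing down, gripper open.
Joint ranges: [-2.53, 2.53], [-0.77, 2.02], [0.04, 2.7], [-1, 4.14], [0.28, 2.66], [-3.11, 3.11]. Speed limits (rad/s): [2.57, 2.57, 3.14, 3.14, 3.14, 3.14].

## Interface

Orientations are given as [roll, pitch, yaw] about the fixed x, y, z axes, in that order (R = Rz(yaw) Ry(pitch) Rx(roll)).
In Python, from plant import * gives the robot as it stands.
- The arm moves only by the tool carry_out, never from a script. Its argument "rows" is a list of rows, each a list of 4 numbers: the shift along the world's x, y, z in mm, then the turn about the world's z in degrees. In form: [[x, y, z, twist], ...]. A call has 1 to 20 rows; each row is the pose to reach, as a shift and turn from the pose measured when the call began; what a row does not reach only later rows make up. A row lasts 1/12 s, in which the tool goes at most 41.7 mm and 7.16 degrees, less where a joint would pass 70% of its speed; a pose out of reach is approached as far as the arm can. A call with a gripper value outside its range is refused whole. "hand" is the finger opening in mm, from 0 to 91.8, set as the call begins (left out, the last holds). The fingers move at their own pace and stop on an object; the grip force is fixed at half the most. Time passes only in rows, so rows that repeat a pose let the fingers close. It gives the time, the measured TCP pose, the force and the opening at its end, in the units of the state.
- get_obs(): the state, without advancing time (a new reading comes with each control period).
- capture(name): name is "side" or "top" or "wrist"; returns the picture (400x640x3 uint8, red, green, blue); there is no depth.
- camera_info(name): a dict with "camera_matrix" (3x3 intrinsics, pixels), "pose" (4x4, takes a point from camera to world coordinates); the wrist camera has in their place "mount" (4x4, takes a point from camera to tool coordinates, whose origin is the TCP and whose axes are the tool frame's). Camera axes: x right, y down, z forward; pixel columns grow to the right and rows downward; lengths in mm; the calibration is good to about 2 mm. The wrist camera is an equidistant fisheye: a pixel r from the principal point sees the ray r / f radians off the axis. A picture is of the moment at which its call begins: read the wrist's pose just before it. camera_info takes no time and is no camera call.
- close_job(): hands the job in, once; it reports no verdict.
The state is a dict: "time": time; "joint_positions": joint angles; "dq": joint speeds; "tau": joint torques, N m; "tool_pos": TCP position; "tcp_rot": TCP orientation; "contact_force": force on the tool from outside, world axes, zero at the start; "moment": the same for the moment, N m; "grip_width": finger opening in mm.
Only numpy, scipy, OpenCV 4.12 (cv2) and the standard library are available. Lean on these libraries where they do the work, as an engineer would, in place of code of your own. Each camera call takes 0.05 s, during which the arm holds its last target. There are 200 camera calls.

## Task

Take the oldest carton, the one at the low front end of the sloped lane, out first: slide it sideways, without lifting it, all the way out of the row into the yellow-edged bay beside it. Then stand the new carton with the green dot on the lane behind the two that remain, upright, in line and turned the same way as them, and gently push the whole row down the lane until the front carton holds the red stop pad pressed in and no gaps are left. Leave everything else on the desk alone.

Things in the scene. Friction and masses are not known exactly. Their poses are not given: they have to be found in the camera images.
- lane: Fixed sloped aluminium lane. Origin on the running surface, on the centre line near the low end; y points straight up the slope (10 degrees), z square to the surface, x level, away from the bay. Surface z 0, y -40 to +295 mm, 68 mm wide between green walls 4 mm thick, 15 mm high; the high end is open. Friction on cartons 0.27 to 0.41: they stay put and do not run down by themselves.
- lane_bay (a point): Centre of the bay's floor, flush with the lane's surface, at x -78, y +39 mm of the lane. Here, on the -x side, the lane wall is missing from y -16 to +90 mm and the surface runs on to x -119 mm, y -12 to +90 mm, within yellow walls 15 mm high.
- lane_high (a point): Middle of the lane's open high end, on the surface, at y +295 mm of the lane: new stock is loaded at this end.
- stop_pad (a joint): Red spring pad across the lane's low end, 8 to 44 mm above the surface, on a dark block. 0 free, 0.005 m fully in (down the lane; hard stop). Weak spring (0.15 to 0.4 N): a carton left against it keeps it in. Where the block is clamped varies and is not reported: the free pad's face lies at y -8 to +22 mm of the lane, to be found by feel.
- oldest: Oldest carton, white with a violet band, first in the row at the lane's low end, hung up 3 to 40 mm short of the pad: 62 mm (its x) by 50 mm (its y) by 70 mm tall, about 0.16 kg, rigid; origin at the centre of its underside, z up through its top. On the lane its axes are those of the lane.
- second: Second carton of the row, the same, 1 to 4 mm uphill of the oldest: 62 mm (its x) by 50 mm (its y) by 70 mm tall, about 0.16 kg, rigid; origin at the centre of its underside, z up through its top.
- third: Third carton of the row, the same, 1 to 4 mm uphill of the second: 62 mm (its x) by 50 mm (its y) by 70 mm tall, about 0.16 kg, rigid; origin at the centre of its underside, z up through its top.
- newbox: New carton, white with a violet band and a green dot on top, standing on the desk to the left, turned by up to 0.5 rad: 62 mm (its x) by 50 mm (its y) by 70 mm tall, about 0.16 kg, rigid; origin at the centre of its underside, z up through its top.
- otherbox: Brown and orange carton of another product, standing near the new one (they swap places): same size. Not to be moved.
- flask: Orange drinking bottle, 60 mm across, 170 mm tall, origin under its centre. Bystander.
- tape: Roll core of tape standing on its flat side, 96 mm across, 48 mm tall, origin under its centre. Bystander.
- handset: Grey handset, 150 x 48 x 22 mm, origin under its centre, long axis x. Bystander.
- stapler: Blue stapler, 130 x 36 x 48 mm, origin under its centre, long axis x. Bystander.
- marker: Orange marker pen, 130 x 16 x 13 mm, origin under its centre, long axis x. Bystander.
- mug: White mug, 80 mm across, 90 mm tall, origin under its centre. Bystander.
Things that resemble listed ones, but are neither listed nor needed, are in the scene too. Leave any turquoise look-alike of the oldest alone.

How it is judged (in metres and radians):
On the way, in this order (a step that is already met when the one before it is completed fails the run):
1. the oldest carton is fully out of the row, in the bay (x of oldest in the frame of lane between -0.095 and -0.063 m and y of oldest in the frame of lane between 0.005 and 0.068 m and z of oldest in the frame of lane between -0.004 and 0.005 m and angle between the z axis of oldest and the z axis of lane, either way round below 0.08 rad), for 0.2 s.
2. the new carton stands on the lane, in line, behind the third (x of newbox in the frame of lane between -0.008 and 0.008 m and z of newbox in the frame of lane between -0.004 and 0.005 m and angle between the z axis of newbox and the z axis of lane, either way round below 0.08 rad and angle between the y axis of newbox and the y axis of lane, either way round below 0.14 rad and y of newbox in the frame of third above 0.045 m), for 0.2 s.
At the end, for the whole second after the job is handed in: Oldest carton in the bay, centre 63 to 95 mm off the lane's centre line. Second, third and new stand on the lane in that order, upright, within 8 mm of the centre line and 0.14 rad, gaps under 4 mm, stop pad pressed over 3 mm by the front one. All at rest, released (all of step 1 and all of step 2 and x of second in the frame of lane between -0.008 and 0.008 m and z of second in the frame of lane between -0.004 and 0.005 m and angle between the z axis of each of second, third and the z axis of lane, either way round below 0.08 rad and angle between the y axis of each of second, third and the y axis of lane, either way round below 0.14 rad and x of third in the frame of lane between -0.008 and 0.008 m and z of third in the frame of lane between -0.004 and 0.005 m and value of joint stop_pad above 0.003 m and y of third in the frame of second between 0.045 and 0.054 m and y of newbox in the frame of third below 0.054 m and linear speed of each of oldest, second, third, newbox below 0.01 m/s); the robot touches nothing.
It fails at once if the oldest carton is lifted off the surface (more than 12 mm) or tipped over (z of oldest in the frame of lane above 0.012 m or angle between the z axis of oldest and the z axis of lane, either way round above 0.5 rad).
It fails at once if the row is crushed: more than 25 N between the cartons (contact force between newbox and third above 25 N or contact force between third and second above 25 N).
It fails at once if a bystander is moved more than 30 mm (distance of any of otherbox, flask, tape, handset, stapler, marker, mug from where it was at the start of the episode above 0.03 m).
It also fails if it takes over 67 s, if anything falls off the work surface, if the arm or the gripper's body presses on something with over 40 N, if the wrist force passes 120 N, or if a joint passes its speed limit or range.

## Working session

There is one attempt and no reset: what is moved stays moved. The work goes in short steps, Python scripts to look and compute and a tool call to move; the robot and the scene stay as the last step left them, time stands still between calls to the robot, and variables do not carry over. Pictures are saved under pics/ and viewed, about 8 in all and at most 12, crops included, and the job is handed in when it is done.

Besides the shell and the picture viewer there is one more tool, called after "Emit:" as a command line: name --pt "numbers of a row" for each row, then --argument value for the rest. carry_out: Moves the arm, as the interface text tells. Its arguments: {"type":"object","properties":{"rows":{"type":"array"},"hand":{"type":"number"}},"required":["rows"]}

```bash
mkdir -p pics; ls
cat > /tmp/a.py <<'E'
from plant import *
import cv2,numpy as np
np.set_printoptions(precision=3,suppress=True)
o=get_obs();print(o)
for n in("side","top","wrist"):
    im=capture(n);cv2.imwrite(f"pics/{n}0.png",im[:,:,::-1]);print(n,camera_info(n))
E
cp /tmp/a.py a.py; python3 a.py; python3 -c "
import cv2,numpy as np
cv2.imwrite('pics/c0.png',np.vstack([cv2.imread('pics/top0.png')]))"
```

```text
pics
{'time': 0.0, 'joint_positions': array([-1.437,  0.343,  1.525, -0.   ,  1.275, -0.146]), 'dq': array([-0.   , -0.001,  0.002,  0.001, -0.   , -0.   ]), 'tau': array([  0.002, -43.123, -24.422,   0.072,   0.056,  -0.   ]), 'tool_pos': array([ 144.931, -504.152,  226.024]), 'tcp_rot': array([3.012, 1.569, 1.721]), 'contact_force': array([-0.873, -0.461, -0.884]), 'moment': array([-0.005,  0.065,  0.042]), 'grip_width': 91.65539194172868}
side {'camera_matrix': array([[428.574,   0.   , 327.46 ],
       [  0.   , 428.574, 198.735],
       [  0.   ,   0.   ,   1.   ]]), 'pose': array([[ -0.979,  -0.136,   0.154, 351.324],
       [ -0.205,   0.698,  -0.686, 772.539],
       [ -0.014,  -0.703,  -0.711, 942.536],
       [  0.   ,   0.   ,   0.   ,   1.   ]])}
top {'camera_matrix': array([[414.04 ,   0.   , 317.673],
       [  0.   , 414.04 , 201.897],
       [  0.   ,   0.   ,   1.   ]]), 'pose': array([[  -0.016,   -0.985,    0.172,  360.725],
       [  -1.   ,    0.018,    0.009,  -27.089],
       [  -0.012,   -0.171,   -0.985, 1135.29 ],
       [   0.   ,    0.   ,    0.   ,    1.   ]])}
wrist {'camera_matrix': array([[309.707,   0.   , 323.421],
       [  0.   , 309.707, 195.494],
       [  0.   ,   0.   ,   1.   ]]), 'mount': array([[  -0.001,   -0.267,    0.964, -158.029],
       [   0.   ,   -0.964,   -0.267,   71.253],
       [   1.   ,    0.   ,    0.001,   -0.88 ],
       [   0.   ,    0.   ,    0.   ,    1.   ]])}
```

View pics/top0.png

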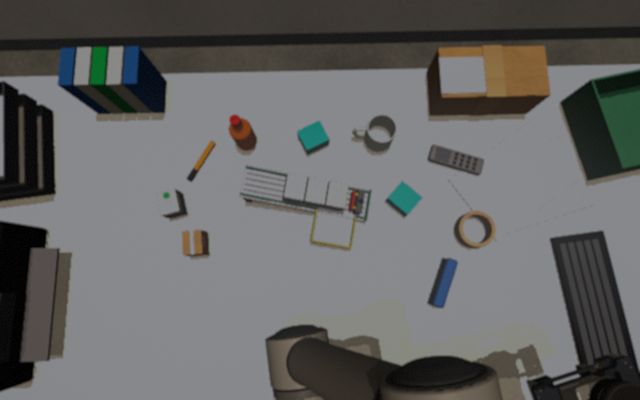

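View pics/side0.png

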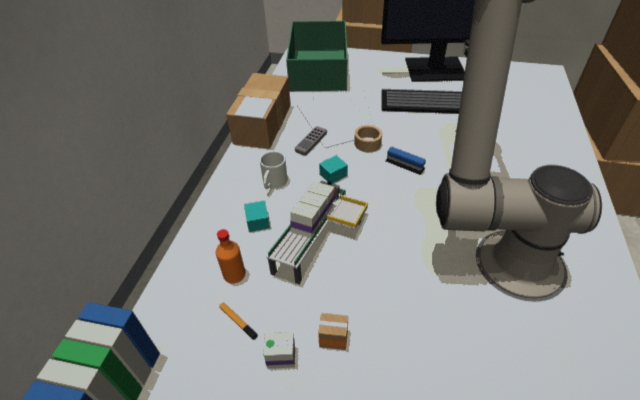

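The top view shows the lane from the high end at about (265,185) down to the low end at (360,203), with the bay at (333,228), newbox at (172,203) and otherbox at (193,243). The side view shows the same layout, with newbox at (280,347). I'll enlarge both to get the lane pose and newbox.

Run:
```python
import cv2,numpy as np
t=cv2.imread('pics/top0.png');s=cv2.imread('pics/side0.png')
def g(im): return np.clip(255*(im/255.)**.7,0,255).astype(np.uint8)
a=cv2.resize(g(t)[160:255,235:380],None,fx=5.5,fy=5.5,interpolation=cv2.INTER_CUBIC)[:, :800]
b=cv2.resize(g(s)[178:282,262:374],None,fx=5,fy=5,interpolation=cv2.INTER_CUBIC)
cv2.imwrite('pics/z1.png',a)
c=cv2.resize(g(s)[325:368,255:355],None,fx=2.2,fy=2.2,interpolation=cv2.INTER_CUBIC)
d=cv2.resize(g(t)[185:260,155:212],None,fx=3.8,fy=3.8,interpolation=cv2.INTER_CUBIC)
w=np.zeros((520,800,3),np.uint8);w[:b.shape[0],:b.shape[1]]=b;w[:c.shape[0],570:570+c.shape[1]]=c;w[150:150+d.shape[0],570:570+d.shape[1]]=d
cv2.imwrite('pics/z2.png',w)
```

```text
(no output)
```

View pics/z1.png

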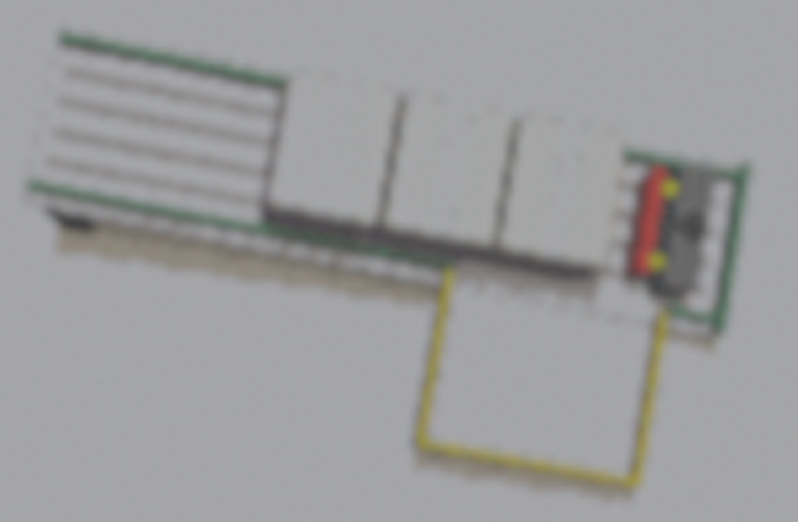

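View pics/z2.png

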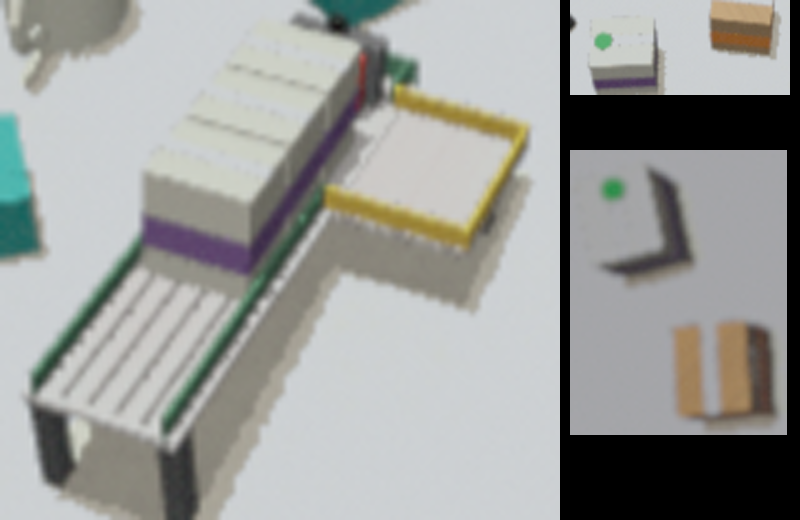

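```bash
cat > h.py <<'E'
from plant import *
import numpy as np,cv2
from scipy.optimize import least_squares
from scipy.spatial.transform import Rotation as R
np.set_printoptions(precision=4,suppress=True)
def laneT(p): return R.from_euler('zx',[p[3],np.radians(10)]) if 0 else R.from_euler('ZX',[p[3],np.radians(10)])
def proj(n,W):
    c=camera_info(n);P=np.linalg.inv(c['pose']);q=W@P[:3,:3].T+P[:3,3]
    q=q@c['camera_matrix'].T;return q[:,:2]/q[:,2:]
def ray(n,uv):
    c=camera_info(n);d=np.c_[uv,np.ones(len(uv))]@np.linalg.inv(c['camera_matrix']).T
    return c['pose'][:3,3],d@c['pose'][:3,:3].T
def wray(uv,o):
    c=camera_info('wrist');K=c['camera_matrix'];v=(np.asarray(uv,float)-[K[0,2],K[1,2]])/K[0,0]
    r=np.linalg.norm(v,axis=1,keepdims=True);d=np.c_[v/r*np.sin(r),np.cos(r)]
    T=R.from_euler('xyz',o['tcp_rot'])
    return o['tool_pos']+T.apply(c['mount'][:3,3]),T.apply(d@c['mount'][:3,:3].T)
def wproj(W,o):
    c=camera_info('wrist');K=c['camera_matrix'];M=c['mount'];T=R.from_euler('xyz',o['tcp_rot'])
    q=(T.inv().apply(W-o['tool_pos'])-M[:3,3])@M[:3,:3];r=np.linalg.norm(q[:,:2],axis=1,keepdims=True)
    return q[:,:2]/r*np.arctan2(r,q[:,2:])*K[0,0]+[K[0,2],K[1,2]]
def hit(c,d,p0,n): return c+d*(((p0-c)@n)/(d@n))[:,None]
def lane_hit(c,d,p,z):  # lane coords at plane z
    T=laneT(p);w=hit(c,d,p[:3]+T.apply([0,0,z]),T.apply([0,0,1]));return T.inv().apply(w-p[:3])
E
cat > fit.py <<'E'
from h import *
t=lambda U:(np.array(U)+.5)/5.5-.5+[235,160]
s=lambda U:(np.array(U)+.5)/5-.5+[262,178]
tu=t([(62,38),(30,187),(745,170),(720,325),(420,445),(635,483),(448,270),(664,315)])
tl=np.array([(36,295,15),(-36,295,15),(36,-40,15),(-36,-40,15),(-121,92,15),(-121,-14,15),(-38,92,15),(-38,-14,15)],float)
su=s([(38,378),(170,418),(400,90),(525,128),(470,238),(330,193)])
sl=np.array([(36,295,15),(-36,295,15),(-38,-14,15),(-121,-14,15),(-121,92,15),(-38,92,15)],float)
def f(p):
    T=laneT(p);return np.r_[(proj('top',T.apply(tl)+p[:3])-tu).ravel(),(proj('side',T.apply(sl)+p[:3])-su).ravel()]
r=least_squares(f,[380,-100,50,-.15],loss='soft_l1');p=r.x;print(p);print(f(p).reshape(-1,2))
np.save('lane.npy',p)
print(lane_hit(*ray('top',t([(287,78),(265,210),(403,97),(382,230),(517,118),(498,247),(625,130),(597,268)])),p,70))
print('pad',lane_hit(*ray('top',t([(632,275),(650,165)])),p,44))
c,d=ray('top',(np.array([(613,189),(622,215),(650,165),(663,252),(602,265)])-[570,150])/3.8+[155,185])
print(hit(c,d,np.array([0,0,70.]),np.array([0,0,1.])))
E
python3 fit.py
```

```text
[ 549.5775 -108.5425   28.6407   -0.1873]
[[-0.2632  0.0052]
 [-0.0404 -0.2391]
 [-1.0308  1.3469]
 [-0.5178 -0.7794]
 [ 0.3996 -0.1538]
 [ 0.5817  0.2308]
 [ 0.7663  0.5241]
 [ 0.2043 -0.063 ]
 [-0.2894  0.0693]
 [-0.4738  0.9258]
 [-0.459   0.2676]
 [ 1.0105  0.0971]
 [ 0.0322 -1.1261]
 [ 0.0129 -0.4584]]
[[ 26.7663 189.3431  70.    ]
 [-34.7266 187.959   70.    ]
 [ 28.9944 135.7918  70.    ]
 [-33.3171 134.3961  70.    ]
 [ 30.1411  82.2273  70.    ]
 [-30.6177  80.7562  70.    ]
 [ 34.9121  31.3944  70.    ]
 [-31.2433  33.8652  70.    ]]
pad [[-26.9193  11.5578  44.    ]
 [ 26.7409  11.4561  44.    ]]
[[571.1498 380.1305  70.    ]
 [552.7524 373.0365  70.    ]
 [587.6464 355.1425  70.    ]
 [526.4119 343.5627  70.    ]
 [518.1314 385.2248  70.    ]]
```

Run:
```python
from h import *
o=get_obs();p=np.load('lane.npy');M=R.from_euler('xyz',o['tcp_rot']).as_matrix();print(o['tool_pos']);print(M)
lx=laneT(p).apply([1,0,0]);a=np.degrees(np.arctan2(M[1,2],M[0,2]));b=np.degrees(p[3])
print('jaw ang',a,'lane',b,'twist',(b-a+90)%180-90, 'q6',o['joint_positions'])
print('oldest mid z44', laneT(p).apply([0,57.5,25])+p[:3])
```

```text
[ 144.9746 -504.2784  226.2172]
[[-0.0002  0.9611  0.2762]
 [ 0.0011  0.2762 -0.9611]
 [-1.      0.0002 -0.0011]]
jaw ang -73.96655359347227 lane -10.729938659298323 twist 63.23661493417393 q6 [-1.437   0.3425  1.5248 -0.      1.2754 -0.146 ]
oldest mid z44 [559.3119 -57.1715  63.2456]
```

Emit:
carry_out --pt "414 447 -20 63" --pt "414 447 -20 63" --pt "414 447 -20 63" --pt "414 447 -20 63" --pt "414 447 -20 63" --pt "414 447 -20 63" --pt "414 447 -20 63" --pt "414 447 -20 63" --pt "414 447 -20 63" --pt "414 447 -20 63" --pt "414 447 -20 63" --pt "414 447 -20 63" --pt "414 447 -20 63" --pt "414 447 -20 63" --pt "414 447 -20 63" --pt "414 447 -20 63" --pt "414 447 -20 63" --pt "414 447 -20 63" --pt "414 447 -20 63"

```text
time: 1.73
tool_pos: [558.2, -58.2, 206.2]
tcp_rot: [-3.067, 1.569, 3.024]
contact_force: [0.4, -1.3, 0.0]
grip_width: 91.7
```

Run:
```python
from h import *
import pickle
o=get_obs();im=capture('wrist');pickle.dump(o,open('o1.pkl','wb'));cv2.imwrite('pics/w1.png',im[:,:,::-1])
print(o['time'],o['tool_pos'],o['tcp_rot'],o['joint_positions'])
cv2.imwrite('pics/w1v.png',cv2.resize(np.clip(255*(im[:,:,::-1]/255.)**.7,0,255).astype(np.uint8),(800,500)))
```

```text
1.7333 [558.2473 -58.2227 206.1772] [-3.0669  1.5691  3.0236] [-0.2403  0.4258  1.4538 -0.0002  1.2637 -0.0476]
```

View pics/w1v.png

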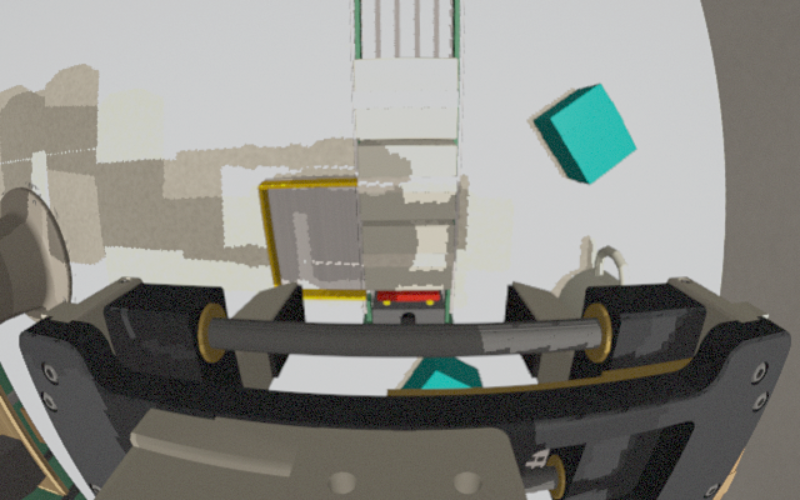

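The wrist view (scaled 1.25) shows the row with its seams at rows 58, 141, 220 and 290. The red pad is at (408,297), the bay at left, and the row is centred between the fingers.

Run:
```python
from h import *
import pickle
o=pickle.load(open('o1.pkl','rb'));p=np.load('lane.npy')
U=lambda a:np.array(a)/1.25
f=lambda a,z:print(lane_hit(*wray(U(a),o),p,z))
f([(355,58),(459,58),(358,141),(456,141),(361,222),(452,220),(363,290),(450,290)],70)
f([(375,292),(441,292)],44)
print('bay');f([(261,182),(276,297),(357,180),(366,293)],15)
f([(457,30),(358,30)],15)
q=wproj(laneT(p).apply([(-121,92,15),(-121,-14,15),(-34,92,15),(-34,-14,15),(34,230,15),(-34,230,15)])+p[:3],o)*1.25;print(q)
T=R.from_euler('xyz',o['tcp_rot']).as_matrix();print(T[:,2],laneT(p).apply([1,0,0]), laneT(p).inv().apply(o['tool_pos']-p[:3]))
```

```text
[[-30.4363 189.0772  70.    ]
 [ 31.7077 188.8907  70.    ]
 [-30.0986 137.0719  70.    ]
 [ 30.9622 136.8368  70.    ]
 [-30.5328  82.332   70.    ]
 [ 30.3372  83.4875  70.    ]
 [-32.0446  28.7562  70.    ]
 [ 31.6295  28.4128  70.    ]]
[[-25.7312  10.4485  44.    ]
 [ 27.8926  10.138   44.    ]]
bay
[[-119.5459   96.8569   15.    ]
 [-123.1786  -15.0966   15.    ]
 [ -38.8878   95.8939   15.    ]
 [ -36.665    -9.1746   15.    ]]
[[ 37.5497 212.4574  15.    ]
 [-34.6413 212.6178  15.    ]]
[[260.1211 187.6654]
 [277.9528 296.0842]
 [363.3316 184.5955]
 [369.2041 297.4628]
 [452.2227   7.2648]
 [358.5914   7.6234]]
[ 0.9815 -0.1915 -0.0017] [ 0.9825 -0.1862  0.    ] [ -0.8503  81.1075 165.9739]
```

```bash
cat >> h.py <<'E'
LP=np.load('lane.npy')
def rel(*pts):
    o=get_obs();T=laneT(LP)
    for q in pts: print('lane',q,'-> shift',T.apply(q[:3])+LP[:3]+[0,0,-q[3] if len(q)>3 else 0]-o['tool_pos'])
E
python3 - <<'E'
from h import *
rel((0.5,57,44,19),(-79,49,44,19))
E
```

```text
lane (0.5, 57, 44, 19) -> shift [   0.806    -2.6348 -143.4593]
lane (-79, 49, 44, 19) -> shift [ -78.7708    4.4258 -144.8485]
```

Emit:
carry_out --pt "1 -2.5 -35 0.3" --pt "1 -2.5 -70 0.3" --pt "1 -2.5 -100 0.3" --pt "1 -2.5 -120 0.3" --pt "1 -2.5 -135 0.3" --pt "1 -2.5 -143 0.3" --pt "1 -2.5 -143 0.3" --hand 91.5

```text
time: 2.37
tool_pos: [558.0, -61.5, 62.0]
tcp_rot: [3.127, 1.566, 2.938]
contact_force: [0.8, 0.3, 0.2]
grip_width: 91.9
```

Emit:
carry_out --pt "0 0 0 0" --pt "0 0 0 0" --pt "0 0 0 0" --pt "0 0 0 0" --pt "0 0 0 0" --pt "0 0 0 0" --pt "0 0 0 0" --pt "0 0 0 0" --hand 55

```text
time: 3.03
tool_pos: [558.5, -61.7, 62.8]
tcp_rot: [-3.086, 1.568, 3.008]
contact_force: [-0.7, -0.4, 6.3]
grip_width: 61.9
```

Run:
```python
from h import *
o=get_obs();print(o['grip_width'],o['contact_force'],o['tool_pos']);rel((-79,49,44,19))
im=capture('wrist');cv2.imwrite('pics/w2.png',im[:,:,::-1])
```

```text
61.937487675425565 [-0.7181 -0.4141  6.323 ] [558.5479 -61.6742  62.7943]
lane (-79, 49, 44, 19) -> shift [-79.0274   7.7448  -1.3133]
```

Emit:
carry_out --pt "-5 1 0 0" --pt "-13 2 0 0" --pt "-22 4 0 0" --pt "-32 6 0 0" --pt "-42 8 0 0" --pt "-52 8 -0.5 0" --pt "-62 8 -1 0" --pt "-70 8 -1 0" --pt "-76 8 -1 0" --pt "-78.5 8 -1 0" --pt "-78.5 8 -1 0"

```text
time: 4.0
tool_pos: [479.0, -53.5, 61.6]
tcp_rot: [-3.126, 1.566, 2.968]
contact_force: [-0.3, 0.2, -0.6]
grip_width: 62.0
```

Emit:
carry_out --pt "0 0 0 0" --pt "0 0 0 0" --pt "0 0 0 0" --pt "0 0 0 0" --pt "0 0 20 0" --pt "0 0 55 0" --pt "0 0 95 0" --pt "0 0 130 0" --hand 91.5

```text
time: 4.67
tool_pos: [478.9, -53.4, 193.5]
tcp_rot: [3.142, 1.566, 2.952]
contact_force: [0.9, 1.7, -0.3]
grip_width: 91.8
```

Run:
```python
from h import *
import pickle
o=get_obs();im=capture('wrist');pickle.dump(o,open('o3.pkl','wb'));cv2.imwrite('pics/w3.png',im[:,:,::-1])
print(o['time'],o['tool_pos'],o['grip_width'])
cv2.imwrite('pics/w3v.png',cv2.resize(np.clip(255*(im[:,:,::-1]/255.)**.7,0,255).astype(np.uint8),(800,500)))
```

```text
4.6667 [478.9204 -53.4237 193.5102] 91.78202434720805
```

View pics/w3v.png

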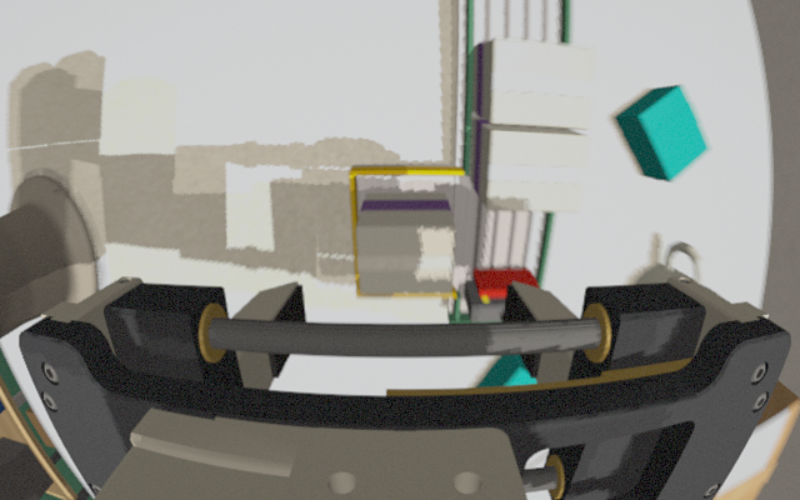

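The oldest carton stands in the bay at (407,245), and second and third are undisturbed at (533,85) and (530,165). Next I'll move over newbox.

Run:
```python
from h import *
import pickle
o=pickle.load(open('o3.pkl','rb'));U=lambda a:np.array(a)/1.25
print(lane_hit(*wray(U([(358,211),(452,211),(358,296),(455,296)]),o),LP,70))
print(np.array([552,368,195])-o['tool_pos'])
```

```text
[[-109.9142   82.025    70.    ]
 [ -50.4869   81.98     70.    ]
 [-113.4875   18.2308   70.    ]
 [ -44.9685   18.2037   70.    ]]
[ 73.0796 421.4237   1.4898]
```

Emit:
carry_out --pt "0 0 40 0" --pt "73 420 25 20" --pt "73 420 25 20" --pt "73 420 25 20" --pt "73 420 25 20" --pt "73 420 25 20" --pt "73 420 25 20" --pt "73 420 25 20" --pt "73 420 25 20" --pt "73 420 25 20" --pt "73 420 25 20" --pt "73 420 25 20" --pt "73 420 25 20" --pt "73 420 25 20" --pt "73 420 25 20"

```text
time: 5.97
tool_pos: [555.4, 364.5, 225.0]
tcp_rot: [-0.243, 1.564, -0.084]
contact_force: [-0.6, 0.1, -0.2]
grip_width: 91.7
```

Run:
```python
from h import *
import pickle
o=get_obs();im=capture('wrist');pickle.dump(o,open('o4.pkl','wb'));cv2.imwrite('pics/w4.png',im[:,:,::-1])
print(o['time'],o['tool_pos'],o['grip_width'])
cv2.imwrite('pics/w4v.png',cv2.resize(np.clip(255*(im[:,:,::-1]/255.)**.7,0,255).astype(np.uint8),(800,500)))
```

```text
5.9667 [555.3592 364.5255 224.9607] 91.6536253314497
```

View pics/w4v.png

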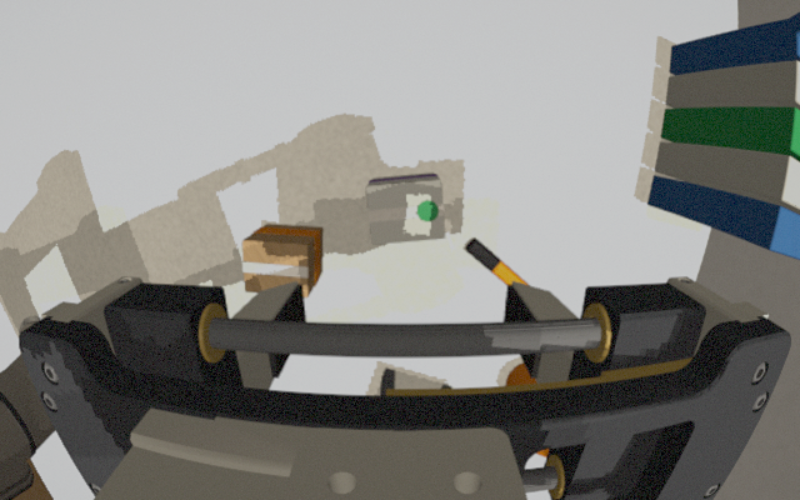

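The wrist view shows newbox's top at about (368..443, 190..243), with the green dot at (428,211). It is not yet under the fingers. Otherbox is at left (283,258) and the marker at (490,255).

Run:
```python
from h import *
import pickle
o=pickle.load(open('o4.pkl','rb'));im=cv2.imread('pics/w4.png')
c=cv2.resize(np.clip(255*(im[130:205,280:365]/255.)**.6,0,255).astype(np.uint8),None,fx=7,fy=7,interpolation=cv2.INTER_CUBIC);cv2.imwrite('pics/w4c.png',c)
w=hit(*wray(np.array([(370,245),(443,236)])/1.25,o),np.array([0,0,70.]),np.array([0,0,1.]));print(w,np.degrees(np.arctan2(*(w[1]-w[0])[1::-1])),np.linalg.norm(w[1]-w[0]))
M=R.from_euler('xyz',o['tcp_rot']).as_matrix();print(np.degrees(np.arctan2(M[1,2],M[0,2])))
```

```text
[[529.8417 345.0426  70.    ]
 [589.104  362.3968  70.    ]] 16.321921800257883 61.751028103763566
9.123461701547578
```

View pics/w4c.png

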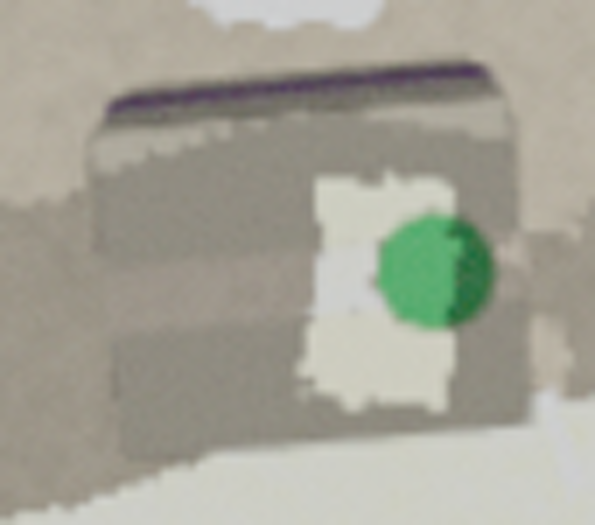

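Newbox's top-face corners in the crop are (95,130), (512,95), (532,423) and (118,460).

Run:
```python
from h import *
import pickle
o=pickle.load(open('o4.pkl','rb'))
w=hit(*wray((np.array([(95,130),(512,95),(532,423),(118,460)])+.5)/7-.5+[280,130],o),np.array([0,0,70.]),np.array([0,0,1.]));print(w)
for a,b in((0,1),(3,2),(3,0),(2,1)):
    d=w[b]-w[a];print(np.degrees(np.arctan2(d[1],d[0])),np.linalg.norm(d))
c=w.mean(0);print(c,c-get_obs()['tool_pos'])
```

```text
[[519.9109 394.6003  70.    ]
 [578.8142 409.2206  70.    ]
 [590.5649 361.3163  70.    ]
 [530.183  345.8864  70.    ]]
13.939596942106853 60.69065946149143
14.33454519091915 62.322227394739286
101.90725809460143 49.78519253617328
103.78222977963878 49.324469301871
[554.8683 377.7559  70.    ] [  -0.6704   13.5163 -155.3572]
```

Emit:
carry_out --pt "-0.5 13.5 -30 4.6" --pt "-0.5 13.5 -70 4.6" --pt "-0.5 13.5 -110 4.6" --pt "-0.5 13.5 -145 4.6" --pt "-0.5 13.5 -175 4.6" --pt "-0.5 13.5 -192 4.6" --pt "-0.5 13.5 -200 4.6" --pt "-0.5 13.5 -200 4.6"

```text
time: 6.68
tool_pos: [554.5, 376.0, 23.9]
tcp_rot: [-0.508, 1.566, -0.271]
contact_force: [-0.2, -0.6, 0.4]
grip_width: 91.8
```

Emit:
carry_out --pt "0 0 0 0" --pt "0 0 0 0" --pt "0 0 0 0" --pt "0 0 0 0" --pt "0 0 0 0" --pt "0 0 0 0" --pt "0 0 0 0" --pt "0 0 0 0" --hand 55

```text
time: 7.35
tool_pos: [555.0, 376.3, 24.9]
tcp_rot: [-0.336, 1.565, -0.099]
contact_force: [-0.5, -0.9, 5.8]
grip_width: 62.1
```

Run:
```python
from h import *
o=get_obs();M=R.from_euler('xyz',o['tcp_rot']).as_matrix();print(o['tool_pos'],o['grip_width'],o['contact_force'],'twist',np.degrees(LP[3]-np.arctan2(M[1,2],M[0,2])))
rel((0.5,245,44,19),(0.5,225,44,19))
```

```text
[555.0024 376.285   24.945 ] 62.14644896263161 [-0.4861 -0.9496  5.83  ] twist -24.329400329136764
lane (0.5, 245, 44, 19) -> shift [  38.565  -255.3682   70.571 ]
lane (0.5, 225, 44, 19) -> shift [  34.8979 -274.72     67.098 ]
```

Emit:
carry_out --pt "0 0 30 0" --pt "0 0 70 0" --pt "0 -10 110 -4" --pt "0 -40 125 -11" --pt "0 -75 125 -18" --pt "0 -110 125 -24.3" --pt "0 -145 125 -24.3" --pt "0 -180 125 -24.3" --pt "5 -210 125 -24.3" --pt "15 -235 125 -24.3" --pt "25 -255 125 -24.3" --pt "32 -268 115 -24.3" --pt "35 -273 105 -24.3" --pt "35 -275 95 -24.3" --pt "35 -275 85 -24.3" --pt "35 -275 85 -24.3"

```text
time: 8.68
tool_pos: [588.5, 102.2, 106.8]
tcp_rot: [-1.016, 1.567, -1.202]
contact_force: [0.1, -0.1, -2.3]
grip_width: 62.0
```

Run:
```python
from h import *
import pickle
o=get_obs();M=R.from_euler('xyz',o['tcp_rot']).as_matrix();print(o['tool_pos'],o['grip_width'],o['contact_force'],'twist',np.degrees(LP[3]-np.arctan2(M[1,2],M[0,2])))
rel((0.5,225,44,19))
im=capture('wrist');pickle.dump(o,open('o5.pkl','wb'));cv2.imwrite('pics/w5.png',im[:,:,::-1])
cv2.imwrite('pics/w5v.png',cv2.resize(np.clip(255*(im[:,:,::-1]/255.)**.7,0,255).astype(np.uint8),(800,500)))
```

```text
[588.5377 102.1922 106.7938] 62.03321307310561 [ 0.0763 -0.1413 -2.269 ] twist -0.08049424476224626
lane (0.5, 225, 44, 19) -> shift [  1.3626  -0.6272 -14.7507]
```

View pics/w5v.png

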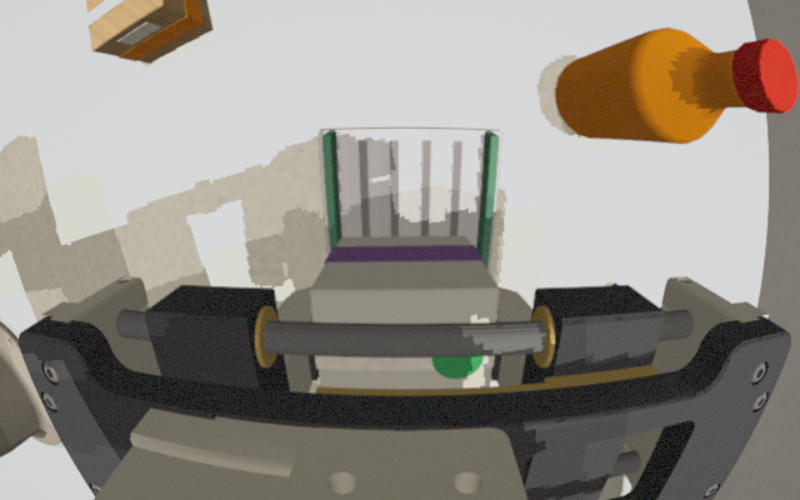

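Newbox is held square above the lane's high end. The walls' upper ends are at (331,133) and (492,133), so I can check the lateral alignment.

Run:
```python
from h import *
import pickle
o=pickle.load(open('o5.pkl','rb'))
print(lane_hit(*wray(np.array([(324,132),(336,132),(485,132),(498,132),(329,230),(340,230),(478,230),(489,230)])/1.25,o),LP,15))
# box bottom far/near corners in tool plane: z = grasp-44
b=o['tool_pos'][2]+19-44
w=hit(*wray(np.array([(331,247),(473,239),(339,238)])/1.25,o),np.array([0,0,b]),np.array([0,0,1.]));print(laneT(LP).inv().apply(w-LP[:3]))
print(laneT(LP).inv().apply(o['tool_pos']-LP[:3]))
```

```text
[[-36.8647 297.5909  15.    ]
 [-31.5036 297.4007  15.    ]
 [ 33.6382 297.7259  15.    ]
 [ 39.5283 297.9935  15.    ]
 [-37.5963 250.6339  15.    ]
 [-32.2376 250.6153  15.    ]
 [ 33.6011 250.7266  15.    ]
 [ 39.0173 250.7636  15.    ]]
[[-38.0364 239.9601  11.6616]
 [ 32.3384 244.0942  10.9327]
 [-33.7771 244.5133  10.8588]]
[ -0.9555 224.6192  39.7523]
```

Emit:
carry_out --pt "1.9 -0.5 -2 0" --pt "1.9 -0.5 -5 0" --pt "1.9 -0.5 -7 0" --pt "1.9 -0.5 -8.5 0" --pt "1.9 -0.5 -9.5 0" --pt "1.9 -0.5 -9.5 0"

```text
time: 9.23
tool_pos: [590.6, 102.5, 100.9]
tcp_rot: [-0.449, 1.567, -0.634]
contact_force: [-5.8, 0.1, 11.7]
grip_width: 61.8
```

Emit:
carry_out --pt "-1 0 1.5 0" --pt "-2 0 1.5 0" --pt "-2 0 1.5 0"

```text
time: 9.48
tool_pos: [588.5, 102.7, 102.6]
tcp_rot: [-0.398, 1.566, -0.583]
contact_force: [0.1, 0.1, -1.7]
grip_width: 61.8
```

Run:
```python
from h import *
import pickle
o=get_obs();print(o['tool_pos'],o['contact_force'],o['moment'])
im=capture('wrist');pickle.dump(o,open('o6.pkl','wb'));cv2.imwrite('pics/w6.png',im[:,:,::-1])
cv2.imwrite('pics/w6v.png',cv2.resize(np.clip(255*(im[90:250,220:420,::-1]/255.)**.6,0,255).astype(np.uint8),None,fx=3.75,fy=3.75,interpolation=cv2.INTER_CUBIC))
```

```text
[588.4513 102.6859 102.6338] [ 0.056   0.062  -1.7259] [-0.0496 -0.0963 -0.003 ]
```

View pics/w6v.png

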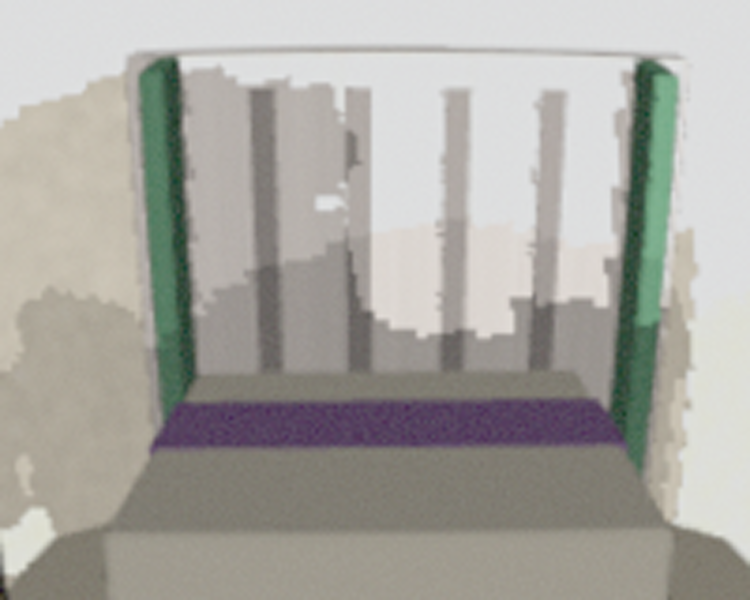

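Looking at the crop, newbox sits inside the walls, with its bottom edge at 193..580 against the lane floor at 193..608. It needs about +1.5 mm in x.

Emit:
carry_out --pt "1.4 -0.3 0 0" --pt "1.4 -0.3 0 0" --pt "1.4 -0.3 -1 0" --pt "1.4 -0.3 -2 0" --pt "1.4 -0.3 -3 0" --pt "1.4 -0.3 -3 0"

```text
time: 10.03
tool_pos: [590.0, 102.2, 100.9]
tcp_rot: [-0.335, 1.566, -0.52]
contact_force: [-3.8, -1.1, 11.6]
grip_width: 62.1
```

Emit:
carry_out --pt "0 0 0 0" --pt "0 0 0 0" --pt "0 0 0 0" --pt "0 0 0 0" --pt "0 0 0 0" --hand 72

```text
time: 10.45
tool_pos: [590.0, 102.2, 100.6]
tcp_rot: [-0.378, 1.566, -0.563]
contact_force: [-0.3, -0.2, -0.4]
grip_width: 72.0
```

Run:
```python
from h import *
import pickle
o=get_obs();print(o['time'],o['tool_pos'],o['contact_force'],o['grip_width'])
im=capture('wrist');cv2.imwrite('pics/w7.png',im[:,:,::-1]);s=capture('side')[:,:,::-1];cv2.imwrite('pics/s7.png',s)
g=lambda a:np.clip(255*(a/255.)**.65,0,255).astype(np.uint8)
a=cv2.resize(g(im[90:260,220:420,::-1]),None,fx=2,fy=2);b=cv2.resize(g(s[170:290,250:380]),None,fx=3,fy=3,interpolation=cv2.INTER_CUBIC)
w=np.zeros((360,800,3),np.uint8);w[:340,:400]=a;w[:360,405:795]=b;cv2.imwrite('pics/c7.png',w)
```

```text
10.45 [589.9585 102.2207 100.6192] [-0.2982 -0.2348 -0.4231] 71.98278667129415
```

View pics/c7.png

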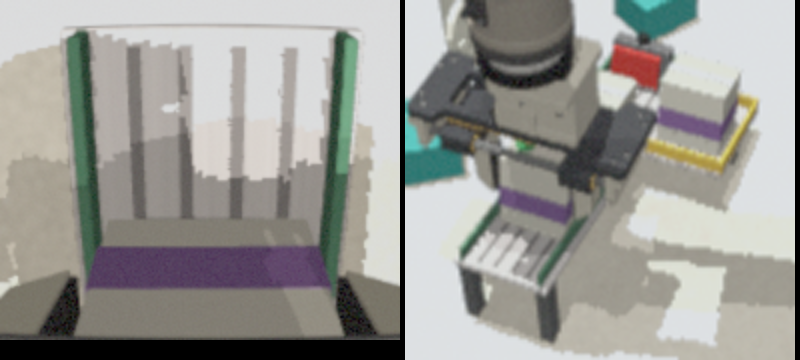

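Run:
```python
from h import *
o=get_obs();T=laneT(LP)
for z in(0,2):print(lane_hit(*wray(np.array([(220+105/2,199),(220+310/2,199)]),o),LP,z))
rel((0.8,295,100),(0.8,285,22),(0.8,270,22),(0.8,185,22),(.8,160,22))
```

```text
[[-32.794  235.4954  -0.    ]
 [ 32.9702 235.6119  -0.    ]]
[[-32.4355 236.4828   2.    ]
 [ 32.5838 236.5979   2.    ]]
lane (0.8, 295, 100) -> shift [11.2701 57.4543 77.6962]
lane (0.8, 285, 22) -> shift [11.9583 61.0861 -0.8553]
lane (0.8, 270, 22) -> shift [ 9.2081 46.5723 -3.46  ]
lane (0.8, 185, 22) -> shift [ -6.3768 -35.6728 -18.2201]
lane (0.8, 160, 22) -> shift [-10.9606 -59.8625 -22.5613]
```

Emit:
carry_out --pt "0 0 15 0" --pt "0 0 50 0" --pt "0 0 85 0" --pt "5 30 85 0" --pt "12 63 85 0" --pt "12 63 85 0" --hand 80

```text
time: 11.05
tool_pos: [602.6, 170.0, 186.4]
tcp_rot: [0.23, 1.565, 0.048]
contact_force: [-0.9, -0.5, -1.1]
grip_width: 79.9
```

Emit:
carry_out --pt "0 0 0 0" --pt "0 0 0 0" --pt "0 0 0 0" --pt "0 0 0 0" --pt "0 0 0 0" --pt "0 0 0 0" --pt "0 0 -20 0" --pt "0 0 -45 0" --pt "0 0 -65 0" --pt "0 0 -78 0" --pt "0 0 -82 0" --pt "0 0 -82 0" --hand 0

```text
time: 12.05
tool_pos: [602.0, 169.6, 103.3]
tcp_rot: [0.157, 1.567, -0.025]
contact_force: [-0.7, -0.2, 0.5]
grip_width: 4.8
```

Run:
```python
from h import *
o=get_obs();print(o['time'],o['tool_pos'],o['contact_force'],o['grip_width'])
rel((0.8,235,24),(.8,200,24),(0.8,180,24),(.8,165,24))
c=capture('wrist');cv2.imwrite('pics/w8.png',c[:,:,::-1])
```

```text
12.05 [602.0103 169.5598 103.2768] [-0.6622 -0.1671  0.451 ] 4.757217811308493
lane (0.8, 235, 24) -> shift [ -9.3351 -54.9625 -10.1934]
lane (0.8, 200, 24) -> shift [-15.7524 -88.8281 -16.2711]
lane (0.8, 180, 24) -> shift [ -19.4194 -108.1799  -19.7441]
lane (0.8, 165, 24) -> shift [ -22.1697 -122.6938  -22.3488]
```

Emit:
carry_out --pt "-2 -12 -2 0" --pt "-4.2 -24 -4.3 0" --pt "-6 -35 -6.3 0" --pt "-6.5 -38 -6.9 0" --pt "-7 -41 -7.5 0" --pt "-7.5 -44 -8 0" --pt "-8 -47 -8.6 0" --pt "-8.6 -50 -9.1 0" --pt "-9.1 -53 -9.7 0" --pt "-9.6 -56 -10.2 0" --pt "-10.2 -59 -10.8 0" --pt "-10.7 -62 -11.3 0" --pt "-11.2 -65 -11.9 0" --pt "-11.7 -68 -12.4 0" --pt "-12.3 -71 -13 0" --pt "-12.8 -74 -13.5 0" --pt "-13.3 -77 -14.1 0" --pt "-13.8 -80 -14.6 0" --pt "-14.3 -83 -15.1 0" --pt "-14.8 -86 -15.7 0"

```text
time: 13.77
tool_pos: [587.8, 83.4, 88.7]
tcp_rot: [0.225, 1.565, 0.043]
contact_force: [0.4, 0.4, 1.0]
grip_width: 0.4
```

Run:
```python
from h import *
o=get_obs();print(o['time'],o['tool_pos'],laneT(LP).inv().apply(o['tool_pos']-LP[:3]),o['contact_force'],o['grip_width'])
rel((.8,180,24),(.8,165,24))
c=capture('top')[:,:,::-1];cv2.imwrite('pics/t9.png',c);c=capture('wrist');cv2.imwrite('pics/w9.png',c[:,:,::-1])
```

```text
13.7667 [587.8292  83.4333  88.7237] [  1.8408 203.2006  25.1802] [0.4284 0.3707 1.0485] 0.4054379071563566
lane (0.8, 180, 24) -> shift [ -5.2383 -22.0535  -5.191 ]
lane (0.8, 165, 24) -> shift [ -7.9886 -36.5673  -7.7957]
```

Emit:
carry_out --pt "-0.8 -3 -0.7 0" --pt "-1.5 -6 -1.4 0" --pt "-2.2 -9 -2.1 0" --pt "-2.8 -12 -2.7 0" --pt "-3.4 -15 -3.3 0" --pt "-4 -18 -3.8 0" --pt "-4.6 -21 -4.3 0" --pt "-5 -23 -4.7 0" --pt "-5.4 -25 -5 0" --pt "-5.4 -25 -5 0"

```text
time: 14.7
tool_pos: [582.1, 57.6, 83.4]
tcp_rot: [0.097, 1.566, -0.086]
contact_force: [-0.0, -0.5, 0.2]
grip_width: 0.4
```

Emit:
carry_out --pt "-0.2 -1 -0.2 0" --pt "-0.4 -2 -0.4 0" --pt "-0.5 -3 -0.6 0" --pt "-0.5 -3 -0.6 0"

```text
time: 15.03
tool_pos: [581.6, 54.4, 82.8]
tcp_rot: [0.074, 1.566, -0.109]
contact_force: [0.3, 1.1, 0.7]
grip_width: 0.2
```

Emit:
carry_out --pt "-0.2 -1 -0.2 0" --pt "-0.4 -2 -0.4 0" --pt "-0.4 -2 -0.4 0"

```text
time: 15.28
tool_pos: [581.2, 52.3, 82.4]
tcp_rot: [0.062, 1.566, -0.121]
contact_force: [-0.1, 1.1, 0.7]
grip_width: 0.3
```

Run:
```python
from h import *
o=get_obs();print(o['time'],o['tool_pos'],laneT(LP).inv().apply(o['tool_pos']-LP[:3]),o['contact_force'],o['grip_width'])
```

```text
15.2833 [581.1705  52.2757  82.3792] [  1.0994 170.7301  24.4632] [-0.0613  1.052   0.7436] 0.345374350748221
```

Emit:
carry_out --pt "-0.2 -1 -0.2 0" --pt "-0.4 -2 -0.4 0" --pt "-0.5 -3 -0.5 0" --pt "-0.5 -3 -0.5 0"

```text
time: 15.62
tool_pos: [580.6, 49.1, 81.8]
tcp_rot: [0.04, 1.566, -0.143]
contact_force: [0.7, 1.7, -0.1]
grip_width: 0.4
```

Emit:
carry_out --pt "-0.2 -1 -0.2 0" --pt "-0.4 -2 -0.4 0" --pt "-0.4 -2 -0.4 0"

```text
time: 15.87
tool_pos: [580.4, 47.3, 81.5]
tcp_rot: [0.182, 1.565, -0.001]
contact_force: [1.0, 4.1, 1.9]
grip_width: 0.3
```

Emit:
carry_out --pt "-0.2 -1 -0.2 0" --pt "-0.4 -2 -0.4 0" --pt "-0.4 -2 -0.4 0"

```text
time: 16.12
tool_pos: [580.4, 46.5, 81.5]
tcp_rot: [0.463, 1.564, 0.28]
contact_force: [1.8, 7.9, 2.1]
grip_width: 0.4
```

The force rises to 8 N and the row has stopped at the expected place, so this should be the pad's hard stop. I'll back off and check.

Emit:
carry_out --pt "0.5 2 0.4 0" --pt "1 5 1 0" --pt "4 20 4 0" --pt "7 40 8 0" --pt "7 45 40 0" --pt "7 45 80 0" --pt "7 45 115 0" --pt "7 45 115 0"

```text
time: 16.78
tool_pos: [590.7, 91.5, 204.1]
tcp_rot: [0.25, 1.552, 0.067]
contact_force: [1.0, -0.6, 0.6]
grip_width: 0.4
```

Emit:
carry_out --pt "-10 -60 20 0" --pt "-10 -60 20 0" --pt "-10 -60 20 0" --pt "-10 -60 20 0"

```text
time: 17.12
tool_pos: [580.7, 30.2, 224.3]
tcp_rot: [0.225, 1.551, 0.039]
contact_force: [-0.1, 0.2, 0.3]
grip_width: 0.3
```

Run:
```python
from h import *
import pickle
o=get_obs();print(o['time'],o['tool_pos'],o['contact_force'])
im=capture('wrist')[:,:,::-1];pickle.dump(o,open('o10.pkl','wb'));cv2.imwrite('pics/w10.png',im);t=capture('top')[:,:,::-1];cv2.imwrite('pics/t10.png',t)
g=lambda a:np.clip(255*(a/255.)**.65,0,255).astype(np.uint8)
w=np.zeros((600,800,3),np.uint8)
w[:540,:420]=cv2.resize(g(im[60:240,220:360]),None,fx=3,fy=3,interpolation=cv2.INTER_CUBIC)
s=capture('side')[:,:,::-1];cv2.imwrite('pics/s10.png',s)
w[:360,425:800]=cv2.resize(g(s[165:285,255:380]),None,fx=3,fy=3,interpolation=cv2.INTER_CUBIC)
w[365:600,425:800]=cv2.resize(g(t[175:222,300:375]),None,fx=5,fy=5,interpolation=cv2.INTER_CUBIC)
cv2.imwrite('pics/c10.png',w)
```

```text
17.1167 [580.6992  30.2071 224.2548] [-0.0553  0.1503  0.2986]
```

View pics/c10.png

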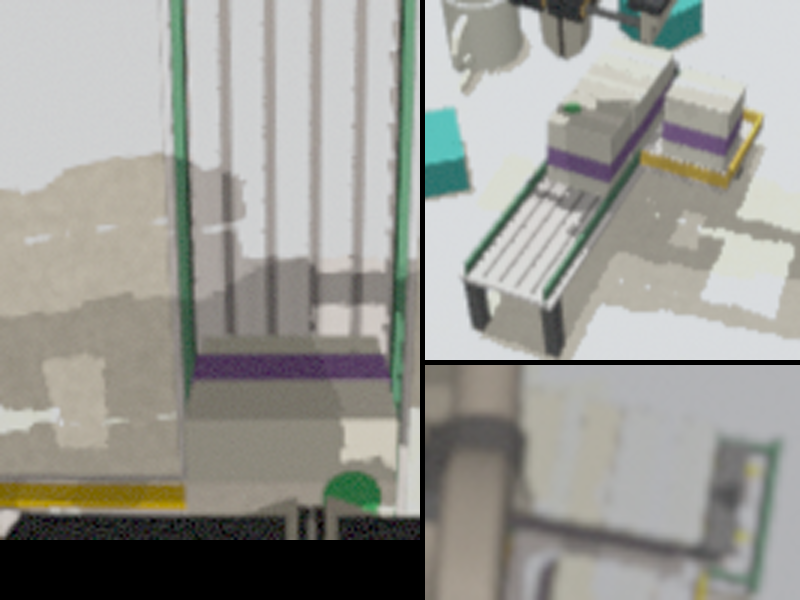

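The picture shows the row closed up, with newbox square between the walls and the oldest carton in the bay. The red pad is hidden in the top view, behind the front carton. I'll move the arm clear and measure numerically.

Emit:
carry_out --pt "-60 150 40 0" --pt "-60 150 40 0" --pt "-60 200 40 0" --pt "-60 250 40 0" --pt "-60 280 40 0" --pt "-60 280 40 0" --pt "-60 280 40 0" --pt "-60 280 40 0" --pt "-60 280 40 0" --pt "-60 280 40 0"

```text
time: 18.1
tool_pos: [519.7, 312.5, 262.0]
tcp_rot: [0.2, 1.555, 0.02]
contact_force: [-0.8, -0.9, 0.3]
grip_width: 0.4
```

Run:
```python
from h import *
T=laneT(LP)
def prof(im,n,x,z,ys):
    uv=proj(n,T.apply(np.c_[np.full(len(ys),x),ys,np.full(len(ys),z)])+LP[:3]).astype(np.float32)
    return cv2.remap(im,uv[:,:1],uv[:,1:],cv2.INTER_LINEAR)[:,0]
t=capture('top')[:,:,::-1].copy();cv2.imwrite('pics/t11.png',t);t0=cv2.imread('pics/top0.png')
for nm,im in(('t0',t0),('now',t)):
    h=cv2.cvtColor(im,cv2.COLOR_BGR2HSV);m=((h[...,0]<8)|(h[...,0]>172))&(h[...,1]>120)&(h[...,2]>60)
    m[:150]=0;m[240:]=0;m[:,:330]=0;m[:,380:]=0
    v,u=np.nonzero(m);print(nm,'red px',len(u))
    if len(u):print(np.c_[u,v].min(0),np.c_[u,v].max(0),lane_hit(*ray('top',np.array([[u.mean(),v.mean()]])),LP,44))
    ys=np.arange(-10,195,3.)
    P=np.mean([prof(im.astype(np.float32),'top',x,70,ys).sum(1)/3 for x in(-20,-15,10,15)],0)
    print(' '.join(f'{int(y)}:{int(q)}' for y,q in zip(ys,P)))
# oldest top face bright region in bay: lane x,y profile
xs=np.arange(-125,-35,4.)
uv=proj('top',T.apply(np.c_[xs,np.full(len(xs),49),np.full(len(xs),70)])+LP[:3]).astype(np.float32)
print([f'{int(x)}:{q}' for x,q in zip(xs,cv2.remap(t,uv[:,:1],uv[:,1:],1)[:,0].mean(1).astype(int))])
ys=np.arange(0,110,4.);print([f'{int(y)}:{int(q.mean())}' for y,q in zip(ys,prof(t,'top',-78,70,ys))])
```

```text
t0 red px 64
[350 190] [355 209] [[ 0.0436  7.5174 44.    ]]
-10:73 -7:70 -4:71 -1:68 2:66 5:68 8:72 11:73 14:68 17:61 20:73 23:103 26:119 29:122 32:130 35:136 38:136 41:136 44:136 47:136 50:136 53:137 56:137 59:136 62:136 65:136 68:137 71:137 74:137 77:130 80:106 83:98 86:125 89:137 92:137 95:136 98:136 101:136 104:136 107:137 110:137 113:136 116:136 119:137 122:137 125:137 128:137 131:130 134:104 137:96 140:125 143:137 146:137 149:137 152:137 155:137 158:137 161:137 164:138 167:138 170:137 173:137 176:137 179:138 182:137 185:130 188:105 191:99 194:118
now red px 0
-10:80 -7:79 -4:79 -1:76 2:83 5:119 8:144 11:149 14:148 17:148 20:149 23:149 26:149 29:150 32:150 35:149 38:149 41:149 44:149 47:149 50:147 53:141 56:140 59:147 62:149 65:148 68:149 71:148 74:148 77:149 80:150 83:149 86:149 89:149 92:149 95:149 98:149 101:147 104:142 107:144 110:149 113:149 116:149 119:148 122:140 125:132 128:127 131:127 134:132 137:141 140:147 143:150 146:150 149:150 152:142 155:112 158:91 161:116 164:133 167:135 170:134 173:134 176:135 179:135 182:134 185:134 188:135 191:136 194:135
['-125:98', '-121:106', '-117:87', '-113:91', '-109:136', '-105:151', '-101:150', '-97:149', '-93:150', '-89:150', '-85:149', '-81:151', '-77:150', '-73:150', '-69:151', '-65:150', '-61:150', '-57:150', '-53:150', '-49:136', '-45:107', '-41:81', '-37:59']
['0:109', '4:120', '8:149', '12:151', '16:151', '20:146', '24:141', '28:147', '32:149', '36:149', '40:149', '44:149', '48:150', '52:150', '56:150', '60:150', '64:150', '68:150', '72:134', '76:86', '80:72', '84:121', '88:150', '92:150', '96:142', '100:114', '104:119', '108:147']
```

The row's front edge is at y≈4.5, the seams at 55 and 105, and the rear edge at 155 mm, so there are no gaps. The free pad face was at about 10.5–11.5 mm, so the pad is pressed about 5 mm. The oldest carton is at about (-79, 49). Handing in.

```bash
python3 -c "
from plant import *
print(close_job())"
```

```text
the job is handed in; nothing more can be done
None
```

The job is done and handed in at about 18 s of the 67 s allowed.

**What I did:**
- I gripped the oldest carton across its width and slid it sideways into the bay without lifting it.
- I picked up the new carton with the green dot, set it on the lane behind the third and released it there.
- I pushed the row down with closed fingers in small steps until the force rose to about 8 N. The limit is 25 N. Then I backed the arm clear.

**Last checks, measured from the top camera:**

| Item | Lane coordinates |
|---|---|
| Row front edge | y about 4.5 mm |
| Seams between cartons | y about 55 and 105 mm |
| Row rear edge | y about 155 mm |
| Oldest carton | x about -79, y about 49 mm |

- **Gaps:** the row spans three carton lengths, so gaps are under about 1 mm.
- **Stop pad:** its free face was at about y 11 mm, so it should be pressed in about 5 mm. This is inferred from the edge positions and the rise in force, because the pad itself is hidden behind the front carton.
- **Alignment:** the new carton looked upright and centred between the walls.

**What disagreed:**
- While I lowered the new carton, it touched down about 3 mm higher than my lane fit predicted, with a sideways force of 4 to 6 N. It settled flat on the lane after release.
- The first wrist reading of the oldest carton in the bay was inconsistent because I misread an edge. The top view settled it.
- I did not measure whether the bystanders had moved. The arm passed clear of them, and I felt no unexpected contact.

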